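Open the tablet cupboard past its child-safety latch

ROBOT

A 7-joint arm with a two-finger parallel gripper is mounted at the origin on the work surface. World frame = base frame: x ahead of the robot, y to its left, z up, the work surface at z = 0. Lengths are in m, angles in rad, forces in N, time in s.
With the tool pointing down it reaches from about 0.425 to 0.875 m from the base axis. Payload 4.7 kg.
Tool frame: the origin (TCP) lies midway between the tips of the shut fingers; the grasp point (between the pads) lies 19 mm behind it; z points along the fingers, y is the line along which they close (so a half turn about z gives the same grasp; the last joint's range is limited). The gripper opens to 87 mm and grips with 3 to 60 N. Pads are 19 mm wide; open, the fingers measure 117 mm over their backs; the gripper's body (75 mm by 190 mm) begins 51 mm behind the grasp point.
Start: joints at [-1.326, 0.321, -0.07, 1.45, 0.023, 1.371, -0.057], TCP at [0.149, 0.633, 0.197] pointing down, gripper open.
Joint ranges: [-2.86, 2.86], [-0.3, 2.09], [-1.38, 1.24], [0.06, 2.45], [-1.56, 4.7], [0.09, 2.05], [-2.69, 2.69]. Speed limits (rad/s): [2.57, 2.57, 3.14, 3.14, 3.14, 3.14, 3.14].

INTERFACE

Orientations are given as a unit quaternion [w, x, y, z].
In Python, from workcell import r, cams gives the robot as it stands.
- The arm moves only by the tool play_rows, never from a script. Its argument "increments" is a list of rows, each a list of 3 entries, a list of its own where there are three numbers: the opening in per cent of the stroke, from 0 (shut) to 100 (fully open), then the shift along the tool's x, y, z in mm, then the turn, a rotation vector about the tool's x, y, z in rad. In form: [[claw, [tx, ty, tz], [ax, ay, az]], ...]. A call has 1 to 12 rows; each row shifts and turns the commanded pose from where the row before left it, along the tool's axes as they then stand; what a row does not reach is not made up. A row lasts 1/8 s, in which the tool goes at most 62.5 mm and 10.7 degrees, less where a joint would pass 70% of its speed; a pose out of reach is approached as far as the arm can. A call with a gripper value outside its range is refused whole. The fingers move at their own pace and stop on an object; "force" is the grip in N (left out, the last holds). Time passes only in rows, so rows that do not move let the fingers close. It gives the time, the measured TCP pose, the force, the opening and the grip force at its end, in the units of the state.
- r.read_state(): the state, without advancing time (a new reading comes with each control period).
- cams.get_image(name): name is "side" or "top" or "wrist"; returns the picture (480x640x3 uint8, red, green, blue); there is no depth.
- cams.camera_model(name): a dict with "intrinsics" (3x3 intrinsics, pixels), "eye" and "orientation" of the camera in the world; the wrist camera has in their place "mount" (4x4, takes a point from camera to tool coordinates, whose origin is the TCP and whose axes are the flange's). Camera axes: x right, y down, z forward; pixel columns grow to the right and rows downward; lengths in m; the calibration is good to about 2 mm. A picture is of the moment at which its call begins: read the wrist's pose just before it. camera_model takes no time and is no camera call.
- r.job_done(): hands the job in; it is judged then, once.
Trained networks look in the newest picture that a camera, given by its name, has taken for a name from the list of things; names that differ only in an ending like _2 or _b are one class to them, and where a whole thing is asked for, a point or a joint stands for the part that bears it (a point fixed in the world has none). Each returns a list of dicts, best first, with "score" (0 to 1); they miss things now and then, are a little off and sometimes report something else, mostly with a low value. They report only what shows in the picture. A call takes as long as a camera call.
- cams.look_for(target, camera): "rect" ([left, top, width, height] in pixels, round what is visible of it).
- cams.regions_of(target, camera): "pixels" (480x640 bool, what is visible of it) and "rect" ([left, top, width, height] in pixels, round what is visible of it).
- cams.place_of(target, camera): "centre" ([column, row] in pixels: a listed point, or the origin of a listed thing).
The state is a dict: "t": time; "joint_positions": joint angles; "joint_velocities": joint speeds; "joint_torque": joint torques, N m; "ee_pos": TCP position; "eef_rot": TCP orientation; "wrist_force": force on the tool from outside, world axes, zero at the start; "ft_torque": the same for the moment, N m; "opening": opening from 0.0 (shut) to 1.0 (fully open); "finger_force": force on a finger pad.
Only numpy, scipy, OpenCV 4.12 (cv2) and the standard library are available. Lean on these libraries where they do the work, as an engineer would, in place of code of your own. Each camera call takes 0.05 s, during which the arm holds its last target. There are 200 camera calls.

TASK

Open the drop-front door of the tablet cupboard all the way down until it lies level. First draw it ajar until its child-safety hook catches, then reach down through the narrow gap behind the door, press the sprung hook down gently by its pad and keep it pressed while the door is drawn past the catch; the plastic latch breaks if it is pressed with more than 12 N or the door is forced against its catch with more than 20 N; leave everything else standing where it is.

Things in the scene. Friction and masses are not known exactly. Their poses are not given: they have to be found in the camera images.
- cupboard: tabletop tablet cupboard (grey sides, oak top, white door), 340 wide (y), 200 deep, 230 mm high, fixed. Origin: on the table under the middle of its front plane; x points into the cupboard, away from its front; z up. In the front edge of its 12 mm top, in the middle, is a notch 100 wide and 13 deep. With the door at its catch the gap from door to notch is about 38 mm, open above; with the door shut 12 mm.
- strike_lip (a point): lower rear edge of the steel strike lip (70 wide along y, 5 thick) that hangs under the notch's edge: 18 mm behind the front plane, 204 mm above the table. The latch's barb catches behind it; it is clear once the pad is pressed about 10 mm below its rest height (11 is safe, hard stop at 12.5) and must be kept down until the door is beyond about 0.3 rad.
- door (a joint): angle of the drop-front door (rad): 0 shut, grows as its top swings out towards the cupboard's -x and down; hard stop at 1.57 (level). Stiff hinge, about 0.42 N m of friction: it stays where it is left and must be moved all the way. Unless pressed down, the hook catches at about 0.18 rad (26 mm ajar at the latch).
- door_hinge (a point): middle of the hinge line, which runs along the cupboard's y at the lower edge of the door's inner face, 65 mm above the table. The door is a white panel 308 wide, 160 high, 15 thick (outwards from its inner face). Axes turn with the door: x out of its inner face, z up along it.
- door_handle (a point): centre of the steel bar handle outside the door: a round bar 11 mm thick, 110 mm long along y, its axis 35 mm off the outer face and 135 mm above the hinge line (25 mm below the door's top edge).
- latch_unit: grey plastic child-safety latch on the door's inner face, up to 20 mm left or right of its middle. Origin: on that face, 133 mm above the hinge line, fixed to the door (axes as point door_hinge). Its sprung hook, an arm 16 wide that reaches 48 mm out along x with a barb up at its end, slides down the door (-z) by up to 12.5 mm and springs back when let go. It breaks at 12 N of pressing or 20 N at the catch.
- press_spot (a point): fixed to the door, in line with the hook's press pad: 6.5 mm out from the inner face, at the latch origin's height (the pad spans 1 to 12 mm from the door, 28 mm along y). The pad sits on a screw: at rest its top is 0 to 22 mm above this point, along the door. That height differs from cupboard to cupboard and is not measured, find it by touch. Pressing takes 2.5 N to start, 500 N/m more.
- tape: roll of pale tape, 90 mm across, 22 mm high, lying on the cupboard's top near the back; origin: centre of its underside. A bystander.
- notebook: grey notebook 115 x 155 x 21 mm lying on the cupboard's top near the back; origin: centre of its underside. A bystander.
- pencil_pot: steel pot 72 mm across, 90 mm high, with four pencils up to 128 mm, on the table left of the cupboard; origin: centre of its underside. A bystander.
- glue: glue bottle 44 mm across, 110 mm high, on the table; origin: centre of its underside. A bystander.
- mug: mug 80 mm across, 90 mm high, on the table right of the cupboard; origin: centre of its underside. A bystander.
- stapler: stapler 130 x 36 x 42 mm on the table; origin: centre of its underside. A bystander.
- reader: thick red-covered book 124 x 174 x 26 mm on the table; origin: centre of its underside. A bystander.

How it is judged:
By the outcome, as a careful person would: the job done as asked, in the order asked, and still so for the second after the job is handed in, with the robot touching nothing.
It also fails if it takes over 72 s, if anything falls off the work surface, if the arm or the gripper's body presses on something with over 40 N, if the wrist force passes 120 N, or if a joint passes its speed limit or range.

## Working session

There is one attempt and no reset: what is moved stays moved. The work goes in short steps, Python scripts to look and compute and a tool call to move; the robot and the scene stay as the last step left them, time stands still between calls to the robot, and variables do not carry over. Pictures are saved under pics/ and viewed, at most 10 in all, crops included, and the job is handed in when it is done.

Besides the shell and the picture viewer there is one more tool, called after "Call:" as name([rows], argument=value, ...), one row to a line, values as JSON. play_rows: Moves the arm, as the interface text tells. Its arguments: {"type":"object","properties":{"increments":{"type":"array"},"force":{"type":"number"}},"required":["increments"]}

```bash
ls; mkdir -p pics; python3 - <<'E'
from workcell import r, cams
import cv2, numpy as np
s=r.read_state(); print({k:np.round(v,3).tolist() for k,v in s.items()})
for c in("side","top"):
    im=cams.get_image(c); cv2.imwrite(f"pics/{c}0.png",im[:,:,::-1])
    m=cams.camera_model(c); print(c,{k:np.round(v,3).tolist() for k,v in m.items()})
    for n in["cupboard","strike_lip","door_hinge","door_handle","latch_unit","press_spot","tape","notebook","pencil_pot","glue","mug","stapler","reader"]:
        try:
            p=cams.place_of(n,c); print(n,[(np.round(q["centre"],1).tolist(),round(q["score"],2)) for q in p[:2]])
        except Exception as e: print(n,e)
print(cams.camera_model("wrist"))
E
```

```text
pics
{'t': 0.0, 'joint_positions': [-1.326, 0.322, -0.07, 1.452, 0.023, 1.371, -0.057], 'joint_velocities': [-0.0, -0.0, 0.0, 0.001, -0.0, -0.002, -0.001], 'joint_torque': [-0.0, -49.127, -0.404, -31.254, -0.064, 0.043, 0.0], 'ee_pos': [0.149, 0.632, 0.196], 'eef_rot': [-0.0, 0.115, 0.993, -0.001], 'wrist_force': [-0.87, -0.464, 0.945], 'ft_torque': [0.006, -0.003, -0.002], 'finger_force': 0.0, 'opening': 0.997}
side {'intrinsics': [[610.815, 0.0, 327.31], [0.0, 610.815, 230.549], [0.0, 0.0, 1.0]], 'eye': [-0.014, -0.528, 1.103], 'orientation': [-0.315, 0.865, -0.365, 0.141]}
cupboard [([346.3, 278.9], 0.82)]
strike_lip [([353.1, 212.4], 0.94)]
door_hinge [([344.4, 262.4], 0.83)]
door_handle [([332.7, 235.6], 0.9), ([345.6, 265.0], 0.47)]
latch_unit []
press_spot []
tape [([430.6, 192.4], 0.68)]
notebook [([358.1, 157.7], 0.71)]
pencil_pot [([194.6, 276.4], 0.74)]
glue [([208.0, 234.6], 0.74)]
mug [([450.2, 364.5], 0.94), ([354.1, 211.0], 0.44)]
stapler []
reader [([267.3, 209.1], 0.65)]
top {'intrinsics': [[578.539, 0.0, 318.586], [0.0, 578.539, 241.547], [0.0, 0.0, 1.0]], 'eye': [0
[... 422 characters left out ...]
cil_pot [([247.3, 319.8], 0.74)]
glue [([230.2, 281.6], 0.69), ([337.7, 253.1], 0.35)]
mug [([436.5, 238.2], 0.61)]
stapler [([439.6, 291.3], 0.7)]
reader [([239.3, 234.4], 0.94)]
{'intrinsics': array([[339.88556648,   0.        , 316.523756  ],
       [  0.        , 339.88556648, 238.33341116],
       [  0.        ,   0.        ,   1.        ]]), 'mount': array([[-7.10201956e-04, -9.66781505e-01, -2.55603242e-01,
         6.86050057e-02],
       [ 9.99999743e-01, -6.62655483e-04, -2.72135469e-04,
        -5.40132460e-04],
       [ 9.37186489e-05, -2.55603369e-01,  9.66781728e-01,
        -1.88449522e-01],
       [ 0.00000000e+00,  0.00000000e+00,  0.00000000e+00,
         1.00000000e+00]])}
```

View pics/side0.png

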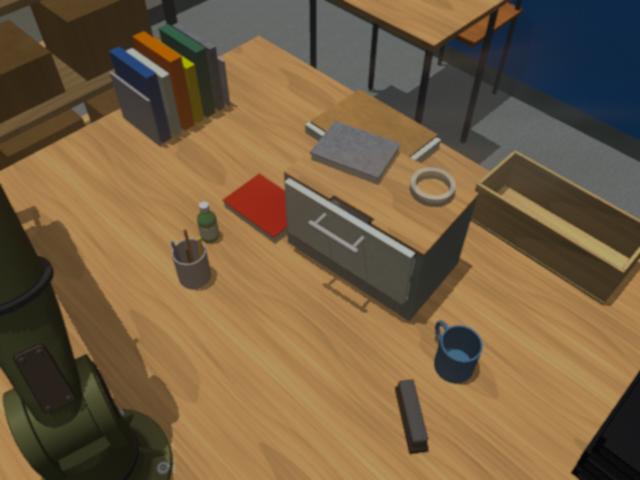

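View pics/top0.png

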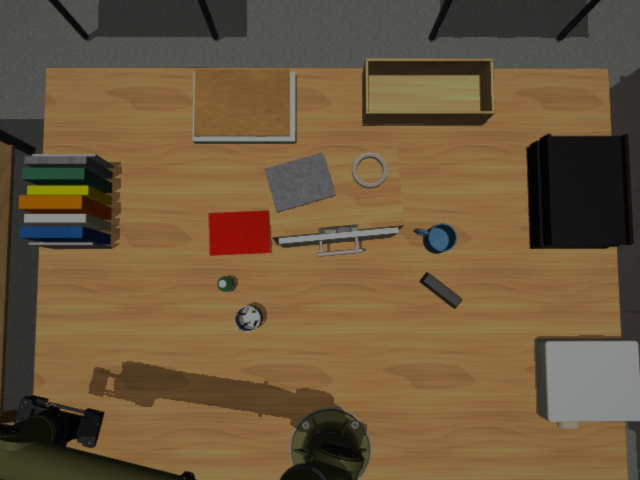

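```bash
cat > h.py <<'E'
import numpy as np
from scipy.spatial.transform import Rotation as R
from workcell import r, cams
def rot(q): return R.from_quat(np.roll(q,-1))
def ray(c,px,st=None):
    m=cams.camera_model(c); d=np.linalg.inv(m["intrinsics"])@[px[0],px[1],1]
    if c=="wrist":
        T=m["mount"]; q=rot(st["eef_rot"]); return q.apply(T[:3,3])+st["ee_pos"], q.apply(T[:3,:3]@d)
    return np.array(m["eye"]), rot(m["orientation"]).apply(d)
def atz(c,px,z,st=None):
    o,d=ray(c,px,st); return o+d*(z-o[2])/d[2]
def tri(*rays):
    A=0;b=0
    for o,d in rays:
        d=d/np.linalg.norm(d);P=np.eye(3)-np.outer(d,d);A=A+P;b=b+P@o
    x=np.linalg.solve(A,b); return x,[np.linalg.norm(np.cross(x-o,d/np.linalg.norm(d))) for o,d in rays]
E
python3 - <<'E'
from h import *
S=dict(cup=(346.3,278.9),lip=(353.1,212.4),hinge=(344.4,262.4),handle=(332.7,235.6),tape=(430.6,192.4),nb=(358.1,157.7),pot=(194.6,276.4),glue=(208,234.6),mug=(450.2,364.5),reader=(267.3,209.1))
T=dict(cup=(339.5,239.6),lip=(338.8,223.1),handle=(339,252.2),tape=(367.3,169.7),nb=(299.7,183.4),pot=(247.3,319.8),glue=(230.2,281.6),mug=(436.5,238.2),reader=(239.3,234.4),stapler=(439.6,291.3))
Z=dict(cup=0,lip=.204,hinge=.065,handle=.2,tape=.23,nb=.23)
for n in sorted(set(S)|set(T)):
    z=Z.get(n,0); a=np.round(atz("side",S[n],z),3) if n in S else None; b=np.round(atz("top",T[n],z),3) if n in T else None
    print(n,a,b, np.round(tri(ray("side",S[n]),ray("top",T[n]))[0],3) if n in S and n in T else "")
E
```

```text
cup [ 0.6   -0.016  0.   ] [ 0.597 -0.03   0.   ] [ 0.593 -0.027  0.017]
glue [0.466 0.302 0.   ] [0.475 0.29  0.   ] [0.469 0.293 0.006]
handle [ 0.545 -0.021  0.2  ] [ 0.546 -0.019  0.2  ] [ 0.547 -0.019  0.198]
hinge [ 0.593 -0.014  0.065] None 
lip [ 0.615 -0.01   0.204] [ 0.622 -0.019  0.204] [ 0.617 -0.015  0.206]
mug [ 0.591 -0.308  0.   ] [ 0.601 -0.316  0.   ] [ 0.597 -0.312 -0.003]
nb [0.718 0.071 0.23 ] [0.721 0.082 0.23 ] [0.725 0.08  0.219]
pot [0.369 0.228 0.   ] [0.364 0.239 0.   ] [ 0.368  0.237 -0.008]
reader [0.618 0.263 0.   ] [0.613 0.265 0.   ] [0.615 0.263 0.003]
stapler None [ 0.445 -0.321  0.   ] 
tape [ 0.745 -0.099  0.23 ] [ 0.756 -0.091  0.23 ] [ 0.759 -0.092  0.215]
```

The side view shows the shut cupboard with its handle at about (338,232) and the notch at about (350,208). The top view shows the door's edge running from (277,241) to (400,230) and the handle at (340,253), clear of the bystanders. Next I'll find the yaw.

```bash
cat >> h.py <<'E'
def pl(n,c,k=1):
    return [(np.array(q["centre"]),q["score"]) for q in cams.place_of(n,c)[:k]]
def st():
    s=r.read_state(); print("t",round(s["t"],2),"pos",np.round(s["ee_pos"],4),"q",np.round(s["eef_rot"],4),"F",np.round(s["wrist_force"],2),"open",round(s["opening"],3)); return s
E
python3 - <<'E'
from h import *
import cv2
cams.get_image("top")
for n,z in(("door",.225),("door_handle",.2),("cupboard",.23)):
    for q in cams.regions_of(n,"top")[:1]:
        m=q["pixels"]; ys,xs=np.nonzero(m)
        b=cv2.boxPoints(cv2.minAreaRect(np.c_[xs,ys].astype(np.float32)))
        P=np.array([atz("top",p,z)[:2] for p in b]); print(n,q["score"],q["rect"],np.round(P,3).tolist())
        W=np.array([atz("top",p,z)[:2] for p in np.c_[xs,ys]]);c=W.mean(0);u=np.linalg.svd(W-c,full_matrices=False)[2][0]
        print(c,np.degrees(np.arctan2(-u[0],u[1])), np.ptp((W-c)@u))
E
```

```text
door 0.86 [277.4, 227.1, 121.8, 30.0] [[0.587, 0.138], [0.63, -0.166], [0.559, -0.175], [0.517, 0.127]]
[ 0.57833243 -0.01672212] 5.69751178696888 0.3061112820382035
door_handle 0.81 [279.2, 227.8, 120.9, 23.2] [[0.6, 0.138], [0.623, -0.172], [0.552, -0.176], [0.529, 0.133]]
[ 0.57954741 -0.01762325] -174.62673290725556 0.31080726215702004
cupboard 0.91 [267.9, 150.9, 134.7, 105.7] [[0.785, 0.175], [0.816, -0.172], [0.554, -0.191], [0.524, 0.151]]Traceback (most recent call last):
  File "<stdin>", line 9, in <module>
  File "h.py", line 11, in atz
    o,d=ray(c,px,st); return o+d*(z-o[2])/d[2]
        ~~~^^^^^^^^^
  File "h.py", line 6, in ray
    m=cams.camera_model(c); d=np.linalg.inv(m["intrinsics"])@[px[0],px[1],1]
ValueError: time passes only in moves, steps and waits
```

Call:
play_rows([
  [0, [0, 0, -50], [0, 0, -0.16]],
  [0, [0, 0, -50], [0, 0, -0.161]],
  [0, [-27, -52, 0], [0, 0, 0]],
  [0, [-27, -52, 0], [0, 0, 0]],
  [0, [-27, -52, 0], [0, 0, 0]],
  [0, [-27, -52, 0], [0, 0, 0]],
  [0, [-27, -52, 0], [0, 0, 0]],
  [0, [-27, -52, 0], [0, 0, 0]],
  [0, [-27, -52, 0], [0, 0, 0]],
  [0, [-27, -52, 0], [0, 0, 0]],
  [0, [-27, -52, 0], [0, 0, 0]],
  [0, [-27, -52, 0], [0, 0, 0]],
])

```text
t: 3.1
ee_pos: [0.4653, 0.1375, 0.2972]
eef_rot: [0.001, -0.045, 0.999, 0.0]
wrist_force: [0.2, 0.5, -0.6]
opening: 0.007
finger_force: 0.0
```

Call:
play_rows([
  [0, [-27, -52, 0], [0, 0, 0]],
  [0, [-27, -52, 0], [0, 0, 0]],
  [0, [-27, -52, 0], [0, 0, 0]],
  [0, [0, 0, 0], [0, 0, 0]],
])

```text
t: 3.6
ee_pos: [0.5602, -0.0148, 0.2967]
eef_rot: [0.0, -0.04, 0.999, -0.002]
wrist_force: [0.3, 1.4, -0.5]
opening: 0.007
finger_force: 0.0
```

```bash
cat >> h.py <<'E'
_M={c:cams.camera_model(c) for c in("side","top","wrist")}
def ray(c,px,st=None):
    m=_M[c]; d=np.linalg.inv(m["intrinsics"])@[px[0],px[1],1]
    if c=="wrist":
        T=m["mount"]; q=rot(st["eef_rot"]); return q.apply(T[:3,3])+st["ee_pos"], q.apply(T[:3,:3]@d)
    return np.array(m["eye"]), rot(m["orientation"]).apply(d)
E
python3 - <<'E'
from h import *
import cv2
s=st(); im=cams.get_image("wrist"); cv2.imwrite("pics/w1.png",im[:,:,::-1])
for n,z in(("door_handle",.2),("strike_lip",.204),("latch_unit",.198),("press_spot",.198),("cupboard",0),("door_hinge",.065)):
    for p,sc in pl(n,"wrist",2): print(n,p.round(1),round(sc,2),atz("wrist",p,z,s).round(4))
E
```

```text
t 3.6 pos [ 0.5602 -0.0148  0.2967] q [ 2.000e-04 -4.050e-02  9.992e-01 -1.600e-03] F [ 0.3   1.4  -0.52] open 0.007
door_handle [309.9 214.8] 0.6 [ 0.5466 -0.0227  0.2   ]
latch_unit [499.7 247.8] 0.28 [0.5629 0.1457 0.198 ]
cupboard [317.1 223.6] 0.71 [ 0.5974 -0.0128  0.    ]
door_hinge [312.1 234.6] 0.61 [ 0.598  -0.0191  0.065 ]
door_hinge [546.5 151.7] 0.43 [0.4735 0.2523 0.065 ]
```

View pics/w1.png

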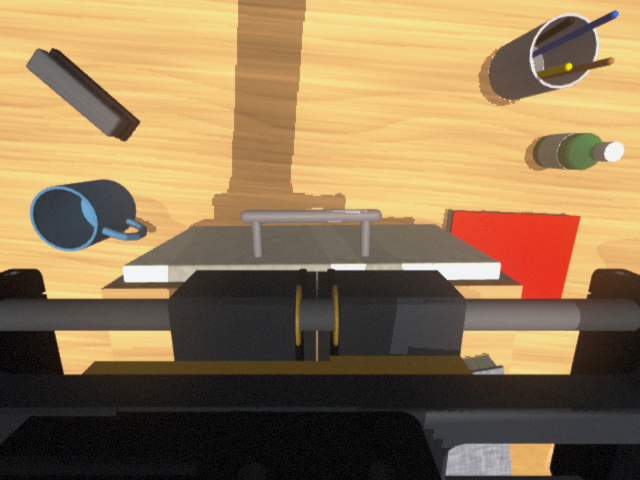

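The wrist picture shows the handle bar level at row 215 from column 243 to 380, so the yaw matches. The door's top edge is at row 270 and the fingers are at about (317,300). I'll brighten a crop to judge the finger depth.

```bash
python3 - <<'E'
import cv2, numpy as np
im=cv2.imread("pics/w1.png")[190:380,160:480]
im=(255*(im/255.)**0.45).astype(np.uint8)
cv2.imwrite("pics/w1c.png",cv2.resize(im,None,fx=2.5,fy=2.5,interpolation=cv2.INTER_CUBIC)[:600,:800])
E
```

```text
(no output)
```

View pics/w1c.png

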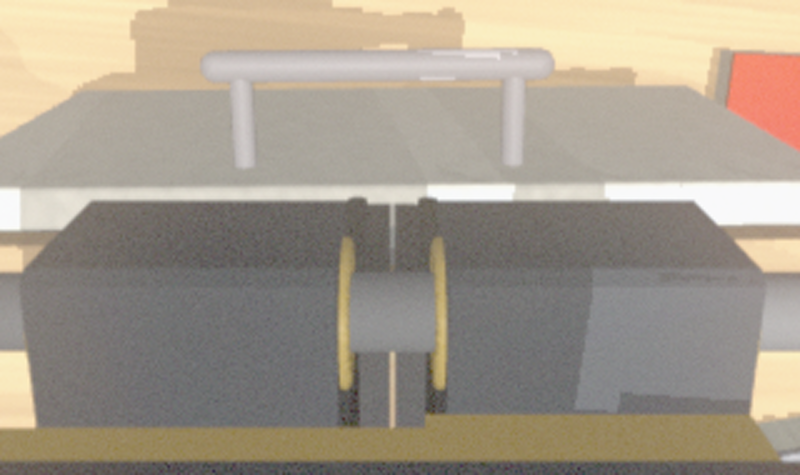

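The shut fingertips span about columns 299–335 with their near edge at row 269, and the body is behind them. I'll insert them between the bar and the door.

Call:
play_rows([
  [0, [-4, -4, 20], [0, 0, 0]],
  [0, [0, 0, 30], [0, 0, 0]],
  [0, [0, 0, 25], [0, 0, 0]],
  [0, [0, 0, 0], [0, 0, 0]],
])

```text
t: 4.45
ee_pos: [0.562, -0.0114, 0.2201]
eef_rot: [-0.002, -0.046, 0.999, 0.0]
wrist_force: [-0.3, -0.5, -0.1]
opening: 0.003
finger_force: 0.0
```

```bash
python3 - <<'E'
from h import *
import cv2
s=st(); im=cams.get_image("wrist")
im=im[60:420,80:560,::-1]; im=(255*(im/255.)**0.5).astype(np.uint8)
cv2.imwrite("pics/w2.png",cv2.resize(im,None,fx=1.6,fy=1.6))
E
```

```text
t 4.45 pos [ 0.562  -0.0114  0.2201] q [-1.800e-03 -4.590e-02  9.989e-01  1.000e-04] F [-0.26 -0.55 -0.13] open 0.003
```

View pics/w2.png

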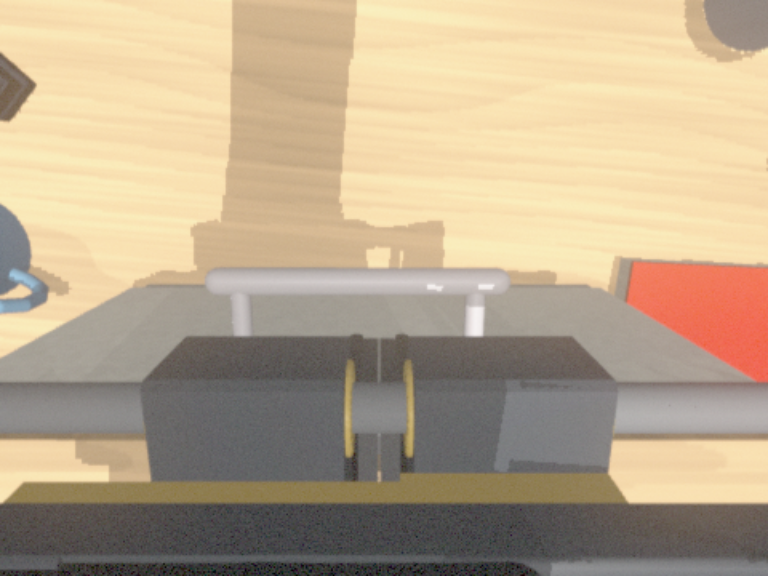

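The bar spans columns 210–397 at row 236, so its axis is about 15 mm towards the robot from the TCP and 8 mm to its -y side. I'll correct for that and descend.

Call:
play_rows([
  [0, [-2.5, -8, 0], [0, 0, 0]],
  [0, [0, 0, 0], [0, 0, 0]],
  [0, [0, 0, 8], [0, 0, 0]],
  [0, [0, 0, 6], [0, 0, 0]],
  [0, [0, 0, 4], [0, 0, 0]],
  [0, [0, 0, 0], [0, 0, 0]],
])

```text
t: 5.25
ee_pos: [0.5664, -0.0201, 0.2032]
eef_rot: [-0.0, -0.045, 0.999, -0.0]
wrist_force: [-0.1, -0.1, -0.8]
opening: 0.001
finger_force: 0.0
```

Call:
play_rows([
  [0, [0, 0, 10], [0, 0, 0]],
  [0, [0, 0, 10], [0, 0, 0]],
  [0, [0, 0, 0], [0, 0, 0]],
])

```text
t: 5.62
ee_pos: [0.5659, -0.0202, 0.1824]
eef_rot: [-0.001, -0.045, 0.999, -0.0]
wrist_force: [-0.4, -0.4, 0.3]
opening: 0.005
finger_force: 0.0
```

Call:
play_rows([
  [0, [4, 0, 0], [0, 0, 0]],
  [0, [3, 0, 0], [0, 0, 0]],
  [0, [3, 0, 0], [0, 0, 0]],
  [0, [0, 0, 0], [0, 0, 0]],
])

```text
t: 6.12
ee_pos: [0.5567, -0.0211, 0.184]
eef_rot: [0.0, -0.045, 0.999, 0.0]
wrist_force: [-0.8, -0.2, -0.5]
opening: 0.002
finger_force: 0.0
```

Call:
play_rows([
  [0, [3, 0, 0], [0, 0, 0]],
  [0, [3, 0, 0], [0, 0, 0]],
  [0, [3, 0, 0], [0, 0, 0]],
  [0, [0, 0, 0], [0, 0, 0]],
])

```text
t: 6.62
ee_pos: [0.5476, -0.022, 0.1838]
eef_rot: [0.0, -0.045, 0.999, 0.0]
wrist_force: [-0.6, -0.6, 0.6]
opening: 0.006
finger_force: 0.0
```

```bash
python3 - <<'E'
from h import *
import cv2
s=st(); im=cams.get_image("wrist")
for p,sc in pl("door_handle","wrist",2): print(p,sc,atz("wrist",p,.2,s))
im=im[60:420,80:560,::-1]; im=(255*(im/255.)**0.5).astype(np.uint8)
a=cv2.resize(im,None,fx=.8,fy=.8)
im=cams.get_image("side")[140:340,220:480,::-1]
b=cv2.resize(im,(374,288)); cv2.imwrite("pics/w3.png",np.hstack([a,b]))
E
```

```text
t 6.62 pos [ 0.5476 -0.022   0.1838] q [ 1.00e-04 -4.51e-02  9.99e-01  1.00e-04] F [-0.56 -0.59  0.58] open 0.006
[317.5 279.6] 0.72 [ 0.54750517 -0.02235551  0.2       ]
```

View pics/w3.png

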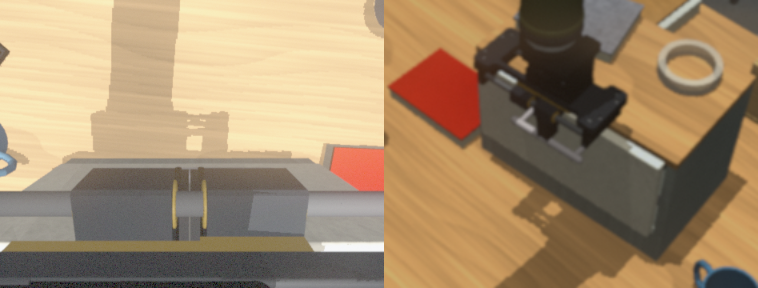

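Call:
play_rows([
  [0, [3, 0, 0], [0, 0, 0]],
  [0, [3, 0, 0], [0, 0, 0]],
  [0, [0, 0, 0], [0, 0, 0]],
])

```text
t: 7.15
ee_pos: [0.5416, -0.0225, 0.1838]
eef_rot: [0.0, -0.045, 0.999, 0.0]
wrist_force: [0.4, -0.5, -1.0]
opening: 0.008
finger_force: 0.0
```

```bash
python3 - <<'E'
from h import *
import cv2
s=st()
im=cams.get_image("side"); 
for p,sc in pl("door_handle","side",2)+pl("strike_lip","side"): print(p,sc)
cv2.imwrite("pics/s4.png",cv2.resize((255*(im[160:310,260:460,::-1]/255.)**.6).astype(np.uint8),(800,600),interpolation=cv2.INTER_CUBIC))
E
```

```text
t 7.15 pos [ 0.5416 -0.0225  0.1838] q [ 0.00e+00 -4.50e-02  9.99e-01  1.00e-04] F [ 0.44 -0.45 -1.03] open 0.008
[330.  232.7] 0.98
[267.  211.9] 0.2
[354.2 213.9] 0.89
```

View pics/s4.png

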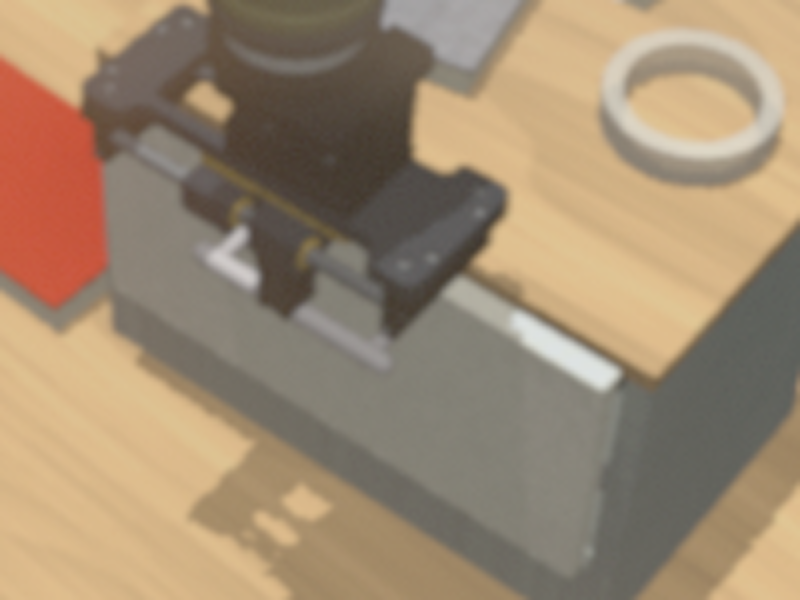

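The side view shows the finger crossing the bar's middle with its tip at about (331,239) in the full picture. I'll check by projection whether it's in front of the bar or above it.

```bash
python3 - <<'E'
from h import *
m=_M["side"]
def proj(p):
    c=rot(m["orientation"]).inv().apply(np.array(p)-m["eye"]); c=m["intrinsics"]@c; return (c[:2]/c[2]).round(1)
print("tip as read",proj([.5416,-.0225,.1838]), proj([.5416,-.0225,.212]))
for p in((330,232.7),(332.7,235.6)): print(p,atz("side",p,.2).round(4))
x=np.array([.9959,.0901,0]);y=np.array([-.0901,.9959,0]);H=np.array([.5467,-.0205,.2])
for d in(0,-.010,-.02,-.025): print(d,"bar ends/mid",[proj(H+d*x+k*.055*y) for k in(-1,0,1)])
# bar ends seen
for p in((260+385/4,160+360/4),(260+200/4,160+250/4)): print(p,atz("side",p,.2).round(4))
E
```

```text
Traceback (most recent call last):
NameError: name '_M' is not defined
```

```bash
sed -i 's/_M\b/MM/g' h.py; python3 - <<'E'
from h import *
m=MM["side"]
def proj(p):
    c=rot(m["orientation"]).inv().apply(np.array(p)-m["eye"]); c=m["intrinsics"]@c; return (c[:2]/c[2]).round(1)
print("tip as read",proj([.5416,-.0225,.1838]), proj([.5416,-.0225,.212]))
for p in((330,232.7),(332.7,235.6)): print(p,atz("side",p,.2).round(4))
x=np.array([.9959,.0901,0]);y=np.array([-.0901,.9959,0]);H=np.array([.5467,-.0205,.2])
for d in(0,-.010,-.02,-.025): print(d,"bar ends/mid",[proj(H+d*x+k*.055*y) for k in(-1,0,1)])
# bar ends seen
for p in((260+385/4,160+360/4),(260+200/4,160+250/4)): print(p,atz("side",p,.2).round(4))
E
```

```text
tip as read [331.8 242.5] [332.1 233.2]
(330, 232.7) [ 0.5471 -0.0119  0.2   ]
(332.7, 235.6) [ 0.5455 -0.0207  0.2   ]
0 bar ends/mid [array([355.8, 249.4]), array([333.1, 235.2]), array([311.1, 221.5])]
-0.01 bar ends/mid [array([352.6, 252.6]), array([329.8, 238.3]), array([307.8, 224.5])]
-0.02 bar ends/mid [array([349.4, 255.8]), array([326.6, 241.4]), array([304.5, 227.5])]
-0.025 bar ends/mid [array([347.8, 257.4]), array([324.9, 243. ]), array([302.9, 229. ])]
(356.25, 250.0) [ 0.5511 -0.0769  0.2   ]
(310.0, 222.5) [0.5384 0.0341 0.2   ]
```

The bar hasn't moved and the tip seems to be above it, so the real tips may be shorter than the TCP. I'll lower gently onto the bar, whose top is at 205.5 mm, to calibrate the tip height.

Call:
play_rows([
  [0, [-4, 0, 2], [0, 0, 0]],
  [0, [0, 0, 0], [0, 0, 0]],
])

```text
t: 7.55
ee_pos: [0.546, -0.022, 0.1815]
eef_rot: [-0.0, -0.045, 0.999, -0.0]
wrist_force: [-0.7, -0.4, 0.3]
opening: 0.007
finger_force: 0.0
```

Call:
play_rows([
  [0, [0, 0, 2], [0, 0, 0]],
  [0, [0, 0, 0], [0, 0, 0]],
])

```text
t: 7.8
ee_pos: [0.5457, -0.0221, 0.1795]
eef_rot: [-0.0, -0.045, 0.999, -0.0]
wrist_force: [0.6, -0.2, -0.1]
opening: 0.008
finger_force: 0.0
```

Call:
play_rows([
  [0, [0, 0, 2], [0, 0, 0]],
  [0, [0, 0, 0], [0, 0, 0]],
])

```text
t: 8.05
ee_pos: [0.5459, -0.0221, 0.179]
eef_rot: [0.0, -0.045, 0.999, 0.0]
wrist_force: [-2.4, -0.3, 6.7]
opening: 0.004
finger_force: 3.4
```

Contact with the bar comes at a TCP height of 0.179, so the real tips end about 26 mm short of the TCP reading. That agrees with the wrist picture. I'll hop back behind the bar and go lower.

Call:
play_rows([
  [0, [0, 0, -10], [0, 0, 0]],
  [0, [-10, 0, 0], [0, 0, 0]],
  [0, [-10, 0, 0], [0, 0, 0]],
  [0, [0, 0, 0], [0, 0, 0]],
  [0, [0, 0, 10], [0, 0, 0]],
  [0, [0, 0, 10], [0, 0, 0]],
  [0, [0, 0, 0], [0, 0, 0]],
])

```text
t: 8.93
ee_pos: [0.5646, -0.0203, 0.1663]
eef_rot: [-0.001, -0.045, 0.999, -0.0]
wrist_force: [-0.4, 0.7, 0.1]
opening: -0.001
finger_force: 0.0
```

Call:
play_rows([
  [0, [3, 0, 0], [0, 0, 0]],
  [0, [2, 0, 0], [0, 0, 0]],
  [0, [2, 0, 0], [0, 0, 0]],
  [0, [0, 0, 0], [0, 0, 0]],
])

```text
t: 9.43
ee_pos: [0.5591, -0.0208, 0.1681]
eef_rot: [0.001, -0.045, 0.999, 0.0]
wrist_force: [4.1, 1.0, -1.8]
opening: 0.007
finger_force: 1.7
```

Call:
play_rows([
  [0, [2, 0, 0.7], [0, 0, 0]],
  [0, [2, 0, 0.7], [0, 0, 0]],
  [0, [2, 0, 0.8], [0, 0, 0]],
  [0, [2, 0, 0.8], [0, 0, 0]],
  [0, [2, 0, 0.9], [0, 0, 0]],
  [0, [2, 0, 0.9], [0, 0, 0]],
  [0, [2, 0, 0.9], [0, 0, 0]],
  [0, [2, 0, 0.9], [0, 0, 0]],
  [0, [0, 0, 0], [0, 0, 0]],
])

```text
t: 10.55
ee_pos: [0.5424, -0.0224, 0.1611]
eef_rot: [-0.0, -0.045, 0.999, 0.0]
wrist_force: [2.9, 1.0, -1.9]
opening: 0.006
finger_force: 1.5
```

Call:
play_rows([
  [0, [2, 0, 0.9], [0, 0, 0]],
  [0, [2, 0, 0.9], [0, 0, 0]],
  [0, [0, 0, 0], [0, 0, 0]],
])

```text
t: 10.92
ee_pos: [0.5421, -0.0224, 0.161]
eef_rot: [0.004, -0.045, 0.999, 0.0]
wrist_force: [9.2, 1.0, -0.4]
opening: 0.01
finger_force: 4.7
```

Call:
play_rows([
  [0, [-3, 0, 0], [0, 0, 0]],
  [0, [-3, 0, 0], [0, 0, 0]],
  [0, [0, 0, -30], [0, 0, 0]],
  [0, [0, 0, -50], [0, 0, 0]],
  [0, [-35, 0, -20], [0, 0, 0]],
  [0, [-35, 0, 0], [0, 0, 0]],
  [0, [0, 0, 0], [0, 0, 0]],
  [0, [0, 0, 0], [0, 0, 0]],
])

```text
t: 11.92
ee_pos: [0.6132, -0.0165, 0.2585]
eef_rot: [-0.002, -0.045, 0.999, -0.0]
wrist_force: [-0.6, 1.0, -0.4]
opening: 0.006
finger_force: 0.0
```

```bash
python3 - <<'E'
from h import *
import cv2
s=st(); im=cams.get_image("wrist")
for n,z in(("door_handle",.189),("strike_lip",.204),("latch_unit",.196),("press_spot",.196)):
    for p,sc in pl(n,"wrist",2): print(n,p.round(1),round(sc,2),atz("wrist",p,z,s).round(4))
cams.get_image("side")
for n,z in(("door_handle",.189),("strike_lip",.204),("latch_unit",.196),("press_spot",.196)):
    for p,sc in pl(n,"side",1): print("side",n,p.round(1),round(sc,2),atz("side",p,z).round(4))
im=im[60:360,120:520,::-1]; im=(255*(im/255.)**0.5).astype(np.uint8)
cv2.imwrite("pics/w5.png",cv2.resize(im,(800,600),interpolation=cv2.INTER_CUBIC))
E
```

```text
t 11.93 pos [ 0.6132 -0.0165  0.2585] q [-1.60e-03 -4.47e-02  9.99e-01 -3.00e-04] F [-0.6   0.99 -0.37] open 0.006
door_handle [316.6 124. ] 0.86 [ 0.5275 -0.025   0.189 ]
door_handle [ 86.4 170.9] 0.34 [ 0.5758 -0.1933  0.189 ]
strike_lip [317.1 250.3] 0.73 [ 0.6176 -0.0166  0.204 ]
strike_lip [298.1 199.1] 0.44 [ 0.5807 -0.0336  0.204 ]
latch_unit [296.7 191. ] 0.9 [ 0.576  -0.0354  0.196 ]
press_spot [297.6 201.7] 0.87 [ 0.5838 -0.0342  0.196 ]
press_spot [317.6 198.5] 0.54 [ 0.5801 -0.0196  0.196 ]
side door_handle [325.5 243.6] 0.68 [ 0.528  -0.0185  0.189 ]
side strike_lip [353.5 213.5] 0.79 [ 0.6132 -0.0129  0.204 ]
side latch_unit [346.7 232.4] 0.6 [ 0.573  -0.0322  0.196 ]
side press_spot [196.6 276.4] 0.72 [0.3032 0.0914 0.196 ]
```

View pics/w5.png

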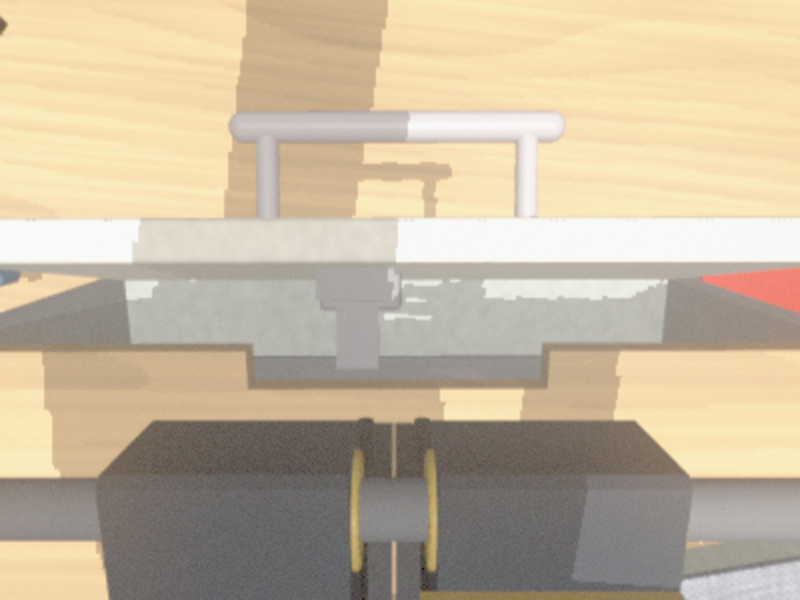

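The door sits at its catch, with the gap to the notch about 39 mm. The latch pad is centred at pixel (299,202), 28 mm ≈ 43 px wide, and its arm runs under the lip. Next I'll compute the entry pose.

```bash
cat >> h.py <<'E'
X=np.array([.996,.0897,0]);Y=np.array([-.0897,.996,0]);Z=np.array([0,0,1.]);O=np.array([.598,-.0165,0])
def tgt(th,dx,dz,yy,off=.026):
    "TCP pose with the tip at door coords dx,dz; tool aligned with door at th"
    n=np.cos(th)*X+np.sin(th)*Z; u=-np.sin(th)*X+np.cos(th)*Z
    Rm=np.c_[-n,Y,-u]; p=O+.065*Z+dx*n+dz*u+yy*Y-off*u
    return p,R.from_matrix(Rm)
def delta(s,p,Rt):
    q=rot(s["eef_rot"]); return q.inv().apply(p-s["ee_pos"])*1e3,(q.inv()*Rt).as_rotvec()
def door(s,th,off=.026):
    p,Rt=tgt(th,0,0,0,off); return Rt.inv().apply(np.array(s["ee_pos"])-p)*[-1,1,-1]*1e3
E
python3 - <<'E'
from h import *
s=st()
for z in(.198,.21,.22):
    a=atz("wrist",(299.5,202.5),z,s); d=a-O; print(z,a.round(4),"cup",(d@X).round(4),(d@Y).round(4))
a=atz("wrist",(120+396/2,60+125/2),.19,s)-O; print("handle",a@X,a@Y)
print("door now dx,y,dz",door(s,.165))
p,Rt=tgt(.165,.013,.175,-.0125); print(p); D=delta(s,p,Rt); print(D[0].round(1),D[1].round(3))
print("in tool axes after the turn",Rt.inv().apply(p-s["ee_pos"])*1e3)
E
```

```text
t 12.43 pos [ 0.6144 -0.0159  0.2596] q [ 1.00e-04 -4.51e-02  9.99e-01  2.00e-04] F [ 0.11 -1.28 -0.21] open 0.008
0.198 [ 0.5856 -0.032   0.198 ] cup -0.0137 -0.0143
0.21 [ 0.5837 -0.0316  0.21  ] cup -0.0156 -0.0137
0.22 [ 0.5821 -0.0312  0.22  ] cup -0.0172 -0.0132
handle -0.07048482082099759 -0.0006370086121462703
door now dx,y,dz [ 48.15271014  -0.83062519 215.22476476]
[ 0.58751769 -0.02999502  0.21411162]
[ 28.1 -11.7  45.4] [ 0.    -0.165  0.   ]
in tool axes after the turn [ 35.15319768 -11.66976286  40.22468358]
```

Call:
play_rows([
  [0, [0, 0, 0], [0, -0.165, 0]],
  [0, [18, -6.5, 0], [0, 0, 0]],
  [0, [17, -6.5, 0], [0, 0, 0]],
  [0, [0, 0, 20], [0, 0, 0]],
  [0, [0, 0, 15], [0, 0, 0]],
  [0, [0, 0, 0], [0, 0, 0]],
  [0, [0, 0, 0], [0, 0, 0]],
])

```text
t: 13.3
ee_pos: [0.5874, -0.0314, 0.2194]
eef_rot: [0.083, -0.045, 0.996, 0.004]
wrist_force: [0.5, -0.9, 0.1]
opening: 0.002
finger_force: 0.0
```

```bash
python3 - <<'E'
from h import *
import cv2
s=st(); print(door(s,.165)); 
im=cams.get_image("wrist")
im=im[60:360,120:520,::-1]; im=(255*(im/255.)**0.5).astype(np.uint8)
im2=cams.get_image("side")[170:270,270:410,::-1]
cv2.imwrite("pics/w6.png",np.hstack([im,cv2.resize(im2,(400,300))]))
E
```

```text
t 13.3 pos [ 0.5874 -0.0314  0.2194] q [ 0.0825 -0.045   0.9956  0.0036] F [ 0.5  -0.9   0.09] open 0.002
[ 13.670322   -13.92447049 180.2981558 ]
```

View pics/w6.png

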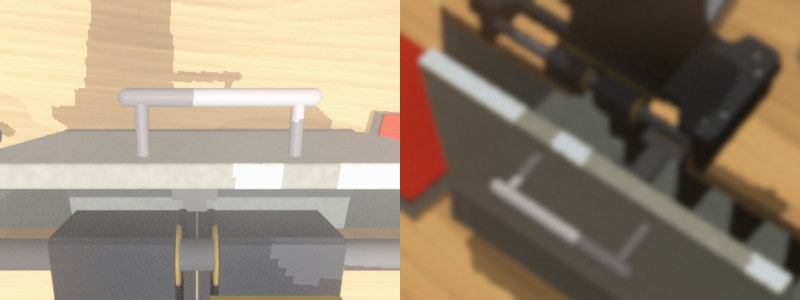

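The pad at (197,192) in the left half lines up with the fingers at (198,210), and the door's edge is clear. I'll descend and feel for the pad.

Call:
play_rows([
  [0, [0, 0, 8], [0, 0, 0]],
  [0, [0, 0, 8], [0, 0, 0]],
  [0, [0, 0, 4], [0, 0, 0]],
  [0, [0, 0, 0], [0, 0, 0]],
  [0, [0, 0, 0], [0, 0, 0]],
])

```text
t: 14.02
ee_pos: [0.5904, -0.0312, 0.1995]
eef_rot: [0.082, -0.045, 0.996, 0.004]
wrist_force: [0.6, 0.2, 0.7]
opening: 0.009
finger_force: 0.0
```

Call:
play_rows([
  [0, [0, 0, 2.5], [0, 0, 0]],
  [0, [0, 0, 0], [0, 0, 0]],
  [0, [0, 0, 0], [0, 0, 0]],
])

```text
t: 14.4
ee_pos: [0.5908, -0.0311, 0.197]
eef_rot: [0.082, -0.045, 0.996, 0.004]
wrist_force: [0.3, -0.3, 0.6]
opening: 0.003
finger_force: 0.0
```

Call:
play_rows([
  [0, [0, 0, 2.5], [0, 0, 0]],
  [0, [0, 0, 0], [0, 0, 0]],
  [0, [0, 0, 0], [0, 0, 0]],
])

```text
t: 14.78
ee_pos: [0.5911, -0.0311, 0.1944]
eef_rot: [0.082, -0.045, 0.996, 0.004]
wrist_force: [-0.0, -0.1, 0.2]
opening: 0.003
finger_force: 0.0
```

Call:
play_rows([
  [0, [0, 0, 2], [0, 0, 0]],
  [0, [0, 0, 0], [0, 0, 0]],
  [0, [0, 0, 0], [0, 0, 0]],
])

```text
t: 15.15
ee_pos: [0.5915, -0.031, 0.1924]
eef_rot: [0.082, -0.045, 0.996, 0.004]
wrist_force: [-0.3, 0.3, 0.2]
opening: 0.008
finger_force: 0.0
```

Call:
play_rows([
  [0, [0, 0, 2], [0, 0, 0]],
  [0, [0, 0, 0], [0, 0, 0]],
  [0, [0, 0, 0], [0, 0, 0]],
])

```text
t: 15.52
ee_pos: [0.5918, -0.031, 0.1905]
eef_rot: [0.082, -0.045, 0.996, 0.004]
wrist_force: [-0.0, 0.1, 0.4]
opening: 0.004
finger_force: 0.0
```

Call:
play_rows([
  [0, [0, 0, 2], [0, 0, 0]],
  [0, [0, 0, 0], [0, 0, 0]],
  [0, [0, 0, 0], [0, 0, 0]],
])

```text
t: 15.9
ee_pos: [0.5921, -0.031, 0.1885]
eef_rot: [0.082, -0.045, 0.996, 0.004]
wrist_force: [-0.3, 0.4, 0.2]
opening: 0.003
finger_force: 0.0
```

Call:
play_rows([
  [0, [0, 0, 2], [0, 0, 0]],
  [0, [0, 0, 0], [0, 0, 0]],
  [0, [0, 0, 0], [0, 0, 0]],
])

```text
t: 16.27
ee_pos: [0.5924, -0.0309, 0.1865]
eef_rot: [0.082, -0.045, 0.996, 0.004]
wrist_force: [0.5, -0.5, 0.4]
opening: 0.003
finger_force: 0.0
```

Call:
play_rows([
  [0, [0, 0, 2], [0, 0, 0]],
  [0, [0, 0, 0], [0, 0, 0]],
  [0, [0, 0, 0], [0, 0, 0]],
])

```text
t: 16.65
ee_pos: [0.5928, -0.0309, 0.1845]
eef_rot: [0.082, -0.045, 0.996, 0.004]
wrist_force: [0.1, -0.2, -0.2]
opening: 0.008
finger_force: 0.0
```

Call:
play_rows([
  [0, [0, 0, 2], [0, 0, 0]],
  [0, [0, 0, 0], [0, 0, 0]],
  [0, [0, 0, 0], [0, 0, 0]],
])

```text
t: 17.02
ee_pos: [0.5931, -0.0309, 0.1825]
eef_rot: [0.082, -0.045, 0.996, 0.004]
wrist_force: [0.6, -0.4, -0.4]
opening: 0.002
finger_force: 0.0
```

Call:
play_rows([
  [0, [0, 0, 2], [0, 0, 0]],
  [0, [0, 0, 0], [0, 0, 0]],
  [0, [0, 0, 0], [0, 0, 0]],
])

```text
t: 17.4
ee_pos: [0.5935, -0.0308, 0.1808]
eef_rot: [0.082, -0.045, 0.996, 0.004]
wrist_force: [-2.2, -0.9, 2.0]
opening: 0.003
finger_force: 1.4
```

Call:
play_rows([
  [0, [0, 0, 2], [0, 0, 0]],
  [0, [0, 0, 0], [0, 0, 0]],
  [0, [0, 0, 0], [0, 0, 0]],
])

```text
t: 17.77
ee_pos: [0.5938, -0.0308, 0.1788]
eef_rot: [0.082, -0.045, 0.996, 0.004]
wrist_force: [-1.7, 0.1, 4.5]
opening: 0.002
finger_force: 2.0
```

Call:
play_rows([
  [0, [0, 0, 2], [0, 0, 0]],
  [0, [0, 0, 0], [0, 0, 0]],
  [0, [0, 0, 0], [0, 0, 0]],
])

```text
t: 18.15
ee_pos: [0.5942, -0.0308, 0.1768]
eef_rot: [0.082, -0.045, 0.996, 0.004]
wrist_force: [-1.8, 0.7, 4.7]
opening: 0.004
finger_force: 2.4
```

Contact came at z≈0.181, with force then rising as the spring law says; it's now about 4.5 mm down. I'll press on to about 11 mm, roughly 8 N.

Call:
play_rows([
  [0, [0, 0, 2], [0, 0, 0]],
  [0, [0, 0, 2], [0, 0, 0]],
  [0, [0, 0, 0], [0, 0, 0]],
  [0, [0, 0, 0], [0, 0, 0]],
])

```text
t: 18.65
ee_pos: [0.5949, -0.0307, 0.1731]
eef_rot: [0.083, -0.045, 0.996, 0.004]
wrist_force: [-3.7, -0.4, 6.8]
opening: 0.004
finger_force: 3.4
```

Call:
play_rows([
  [0, [0, 0, 1.3], [0, 0, 0]],
  [0, [0, 0, 1.2], [0, 0, 0]],
  [0, [0, 0, 0], [0, 0, 0]],
  [0, [0, 0, 0], [0, 0, 0]],
])

```text
t: 19.15
ee_pos: [0.5953, -0.0307, 0.1708]
eef_rot: [0.083, -0.045, 0.996, 0.004]
wrist_force: [-3.2, -0.1, 7.0]
opening: 0.006
finger_force: 3.9
```

```bash
python3 - <<'E'
from h import *
s=st(); print(door(s,.165), s["finger_force"], s["wrist_force"]@(-np.sin(.165)*X+np.cos(.165)*Z))
# per-row increments for turning about the hinge by d, tool aligned to door
for d in(.02,.03):
    th=.165; dx,yy,dz=door(s,th)/1e3
    p0,R0=tgt(th,dx,dz,yy); p1,R1=tgt(th+d,dx,dz,yy)
    print(d,R0.inv().apply(p1-p0)*1e3,(R0.inv()*R1).as_rotvec())
E
```

```text
t 19.15 pos [ 0.5953 -0.0307  0.1708] q [ 0.0825 -0.0449  0.9956  0.0039] F [-3.17 -0.11  7.04] open 0.006
[ 13.4347747  -13.8782765  131.00765295] 3.928491227561608 7.459554531300647
0.02 [ 2.10276468e+00 -4.48071681e-15 -2.47687534e-01] [-4.07666811e-17 -2.00000000e-02  4.77056907e-18]
0.03 [ 3.15589939e+00 -6.89944844e-15 -3.55749058e-01] [ 2.69759616e-16 -3.00000000e-02  7.69812410e-18]
```

Call:
play_rows([
  [0, [0, 0, 0.7], [0, 0, 0]],
  [0, [2, 0, 0], [0, 0, 0]],
  [0, [1.5, 0, 0], [0, 0, 0]],
  [0, [0, 0, 0], [0, 0, 0]],
  [0, [0, 0, 0], [0, 0, 0]],
])

```text
t: 19.77
ee_pos: [0.5946, -0.0308, 0.1711]
eef_rot: [0.086, -0.045, 0.995, 0.004]
wrist_force: [0.9, 1.0, 8.6]
opening: 0.004
finger_force: 3.8
```

Call:
play_rows([
  [0, [2.1, 0, -0.25], [0, -0.02, 0]],
  [0, [0, 0, 0], [0, 0, 0]],
  [0, [0, 0, 0], [0, 0, 0]],
])

```text
t: 20.15
ee_pos: [0.5921, -0.031, 0.1709]
eef_rot: [0.095, -0.045, 0.994, 0.004]
wrist_force: [-0.2, 1.1, 8.3]
opening: 0.01
finger_force: 3.9
```

Call:
play_rows([
  [0, [2.1, 0, -0.25], [0, -0.02, 0]],
  [0, [2.1, 0, -0.25], [0, -0.02, 0]],
  [0, [0, 0, 0], [0, 0, 0]],
  [0, [0, 0, 0], [0, 0, 0]],
])

```text
t: 20.65
ee_pos: [0.5876, -0.0314, 0.1705]
eef_rot: [0.115, -0.045, 0.992, 0.005]
wrist_force: [-1.1, 0.2, 7.8]
opening: 0.009
finger_force: 3.8
```

```bash
python3 - <<'E'
from h import *
s=st(); th=2*np.arcsin(s["eef_rot"][0]); print(th,door(s,th),door(s,.165), s["finger_force"])
cams.get_image("side")
for n in("door_handle","latch_unit","strike_lip"):
    for p,sc in pl(n,"side"): print(n,p,sc, [(atz("side",p,z)-O)@X for z in(.19,.185,.18)])
E
```

```text
t 20.65 pos [ 0.5876 -0.0314  0.1705] q [ 0.1148 -0.0448  0.9924  0.0053] F [-1.06  0.19  7.82] open 0.009
0.2300178031911767 [ 12.67351719 -13.87958937 131.37202122] [  5.80055848 -13.87958937 131.97279468] 3.8343149225693196
door_handle [319.8 248.4] 0.97 [np.float64(-0.0867069096722374), np.float64(-0.08358943589333147), np.float64(-0.08047196211442506)]
latch_unit [342.  236.1] 0.43 [np.float64(-0.035487824066937984), np.float64(-0.03208970042490992), np.float64(-0.028691576782881832)]
```

Call:
play_rows([
  [0, [2.1, 0, 0.1], [0, -0.02, 0]],
  [0, [2.1, 0, 0], [0, -0.02, 0]],
  [0, [2.1, 0, -0.2], [0, -0.02, 0]],
  [0, [0, 0, 0], [0, 0, 0]],
])

```text
t: 21.35
ee_pos: [0.5813, -0.032, 0.1692]
eef_rot: [0.145, -0.045, 0.988, 0.007]
wrist_force: [-1.2, 0.1, 8.7]
opening: 0.002
finger_force: 3.9
```

Call:
play_rows([
  [0, [2.1, 0, -0.2], [0, -0.02, 0]],
  [0, [2.1, 0, -0.2], [0, -0.02, 0]],
  [0, [2.1, 0, -0.2], [0, -0.02, 0]],
  [0, [0, 0, 0], [0, 0, 0]],
])

```text
t: 21.85
ee_pos: [0.5749, -0.0325, 0.1677]
eef_rot: [0.174, -0.044, 0.984, 0.008]
wrist_force: [-1.6, -0.0, 7.0]
opening: 0.002
finger_force: 3.9
```

Call:
play_rows([
  [0, [2.1, 0, -0.2], [0, -0.02, 0]],
  [0, [2.1, 0, -0.2], [0, -0.02, 0]],
  [0, [2.1, 0, -0.2], [0, -0.02, 0]],
  [0, [0, 0, 0], [0, 0, 0]],
])

```text
t: 22.35
ee_pos: [0.5686, -0.0331, 0.1659]
eef_rot: [0.203, -0.044, 0.978, 0.01]
wrist_force: [-1.6, -0.3, 8.2]
opening: 0.006
finger_force: 3.9
```

```bash
python3 - <<'E'
from h import *
s=st(); th=2*np.arcsin(s["eef_rot"][0]); print(th,door(s,th), s["finger_force"])
cams.get_image("side")
for n in("door_handle","latch_unit","strike_lip"):
    for p,sc in pl(n,"side"): print(n,p,sc, [(z,round((atz("side",p,z)-O)@X,4)) for z in(.18,.175,.17,.165)])
for t in(.3,.35,.4,.45): print(t,-(.135*np.sin(t)+.05*np.cos(t)),.065+.135*np.cos(t)-.05*np.sin(t))
E
```

```text
t 22.35 pos [ 0.5686 -0.0331  0.1659] q [ 0.2032 -0.044   0.9781  0.0095] F [-1.55 -0.34  8.21] open 0.006
0.4092142734750897 [ 11.87790916 -13.90946608 130.8076698 ] 3.9311941084451973
door_handle [313.5 259. ] 0.74 [(0.18, np.float64(-0.1081)), (0.175, np.float64(-0.1052)), (0.17, np.float64(-0.1022)), (0.165, np.float64(-0.0992))]
strike_lip [352.9 213.6] 0.75 [(0.18, np.float64(0.0324)), (0.175, np.float64(0.0361)), (0.17, np.float64(0.0399)), (0.165, np.float64(0.0436))]
0.3 -0.08766205235556115 0.17919441569888986
0.35 -0.09325983964885487 0.1746704258616236
0.4 -0.09862452591181209 0.16987231707495698
0.45 -0.10374270222264993 0.1648120821120499
```

The door is at about 0.4 rad, past the catch, and the press stayed near 8 N. I'll let the pad up gently, lift out and shift sideways, so that the gripper body clears the hook for the lowering push.

Call:
play_rows([
  [0, [-1, 0, -6], [0, 0, 0]],
  [0, [-2, 0, -8], [0, 0, 0]],
  [0, [0, 0, -15], [0, 0, 0]],
  [0, [0, 0, -18], [0, 0, 0]],
  [0, [0, 40, 0], [0, 0, 0]],
  [0, [0, 40, 0], [0, 0, 0]],
  [0, [0, 34, 0], [0, 0, 0]],
  [0, [0, 0, 0], [0, 0, 0]],
  [0, [0, 0, 0], [0, 0, 0]],
])

```text
t: 23.68
ee_pos: [0.5413, 0.0781, 0.2087]
eef_rot: [0.201, -0.044, 0.979, 0.009]
wrist_force: [-1.4, -0.6, 0.4]
opening: 0.006
finger_force: 0.0
```

```bash
cat > path.py <<'E'
from h import *
def pose(th,ph,r_,yy,gap=0,h=.008,off=.026):
    _,Rt=tgt(ph,0,0,0)
    e=O+.065*Z+yy*Y+r_*(-np.sin(th)*X+np.cos(th)*Z)+gap*(np.cos(th)*X+np.sin(th)*Z)
    return e-Rt.apply([h,0,-off]),Rt
def rows(s,L):
    p,Rc=np.array(s["ee_pos"]),rot(s["eef_rot"])
    for a in L:
        q,Rn=pose(*a); print(a,(Rc.inv().apply(q-p)*1e3).round(1),(Rc.inv()*Rn).as_rotvec().round(3)); p,Rc=q,Rn
E
python3 - <<'E'
from path import *
s=st(); th=2*np.arcsin(s["eef_rot"][0]); print(th,door(s,th))
cams.get_image("side")
for p,sc in pl("door_handle","side"): print(p,sc,[(z,round((atz("side",p,z)-O)@X,4)) for z in(.18,.175,.17,.165)])
L=[(.41,.38,.172,.1,.008),(.41,.36,.152,.1,.006),(.41,.34,.137,.1,.006),(.41,.32,.135,.1,0)]
for t in np.arange(.47,1.6,.06): L.append((round(t,2),max(0,round(.32-(t-.41)*.5,3)),.135,.1,0))
rows(s,L)
E
```

```text
t 23.68 pos [0.5413 0.0781 0.2087] q [ 0.2011 -0.0439  0.9786  0.0089] F [-1.39 -0.56  0.43] open 0.006
0.4048982260140615 [ 12.49179381  99.33491585 177.04061389]
[316.1 260.5] 0.63 [(0.18, np.float64(-0.1078)), (0.175, np.float64(-0.1048)), (0.17, np.float64(-0.1018)), (0.165, np.float64(-0.0989))]
(0.41, 0.38, 0.172, 0.1, 0.008) [-2.   0.7  5.2] [-0.     0.025 -0.   ]
(0.41, 0.36, 0.152, 0.1, 0.006) [ 1.9 -0.  20.2] [0.   0.02 0.  ]
(0.41, 0.34, 0.137, 0.1, 0.006) [-0.2  0.  15.1] [ 0.    0.02 -0.  ]
(0.41, 0.32, 0.135, 0.1, 0) [ 6.4 -0.   2.6] [-0.    0.02 -0.  ]
(np.float64(0.47), np.float64(0.29), 0.135, 0.1, 0) [8.8 0.  1.2] [0.   0.03 0.  ]
(np.float64(0.53), np.float64(0.26), 0.135, 0.1, 0) [8.7 0.  1.9] [-0.    0.03 -0.  ]
(np.float64(0.59), np.float64(0.23), 0.135, 0.1, 0) [ 8.5 -0.   2.6] [0.   0.03 0.  ]
(np.float64(0.65), np.float64(0.2), 0.135, 0.1, 0) [8.3 0.  3.3] [-0.    0.03 -0.  ]
(np.float64(0.71), np.float64(0.17), 0.135, 0.1, 0) [ 8. -0.  4.] [-0.    0.03  0.  ]
(np.float64(0.77), np.float64(0.14), 0.135, 0.1, 0) [7.6 0.  4.6] [-0.    0.03 -0.  ]
(np.float64(0.
[... 208 characters left out ...]
, 0) [6.2 0.  6.3] [ 0.    0.03 -0.  ]
(np.float64(1.01), np.float64(0.02), 0.135, 0.1, 0) [5.6 0.  6.7] [-0.    0.03 -0.  ]
(np.float64(1.07), 0, 0.135, 0.1, 0) [ 4.8 -0.   7.1] [0.   0.02 0.  ]
(np.float64(1.13), 0, 0.135, 0.1, 0) [3.7 0.  7.2] [0. 0. 0.]
(np.float64(1.19), 0, 0.135, 0.1, 0) [3.2 0.  7.4] [0. 0. 0.]
(np.float64(1.25), 0, 0.135, 0.1, 0) [ 2.8 -0.   7.6] [0. 0. 0.]
(np.float64(1.31), 0, 0.135, 0.1, 0) [2.3 0.  7.8] [0. 0. 0.]
(np.float64(1.37), 0, 0.135, 0.1, 0) [1.9 0.  7.9] [0. 0. 0.]
(np.float64(1.43), 0, 0.135, 0.1, 0) [1.4 0.  8. ] [0. 0. 0.]
(np.float64(1.49), 0, 0.135, 0.1, 0) [ 0.9 -0.   8. ] [0. 0. 0.]
(np.float64(1.55), 0, 0.135, 0.1, 0) [ 0.4 -0.   8.1] [0. 0. 0.]
```

Call:
play_rows([
  [0, [-2, 0.7, 5.2], [0, 0.025, 0]],
  [0, [1.9, 0, 20.2], [0, 0.02, 0]],
  [0, [-0.2, 0, 15.1], [0, 0.02, 0]],
  [0, [6.4, 0, 2.6], [0, 0.02, 0]],
  [0, [8.8, 0, 1.2], [0, 0.03, 0]],
  [0, [8.7, 0, 1.9], [0, 0.03, 0]],
  [0, [8.5, 0, 2.6], [0, 0.03, 0]],
  [0, [0, 0, 0], [0, 0, 0]],
])

```text
t: 24.78
ee_pos: [0.5272, 0.0784, 0.1532]
eef_rot: [0.114, -0.045, 0.992, 0.005]
wrist_force: [0.0, 0.4, -0.8]
opening: 0.003
finger_force: 0.0
```

```bash
python3 - <<'E'
from path import *
s=st(); print(s["finger_force"])
cams.get_image("side")
for t in(.45,.5,.55,.6): print(t,-(.135*np.sin(t)+.05*np.cos(t)),.065+.135*np.cos(t)-.05*np.sin(t))
for p,sc in pl("door_handle","side"): print(p,sc,[(z,round((atz("side",p,z)-O)@X,4)) for z in(.17,.165,.16,.155,.15)])
print(np.subtract(pose(.59,.23,.135,.1,0)[0],s["ee_pos"]))
E
```

```text
t 24.77 pos [0.5272 0.0784 0.1532] q [ 0.1137 -0.0448  0.9925  0.0052] F [ 0.01  0.42 -0.75] open 0.003
0.023557969798275735
0.45 -0.10374270222264993 0.1648120821120499
0.5 -0.10860157580608604 0.15950236892499017
0.55 -0.11318900200861429 0.1539564490315003
0.6 -0.11749351465381369 0.1481881843430548
[308.1 270.4] 0.7 [(0.17, np.float64(-0.1298)), (0.165, np.float64(-0.1269)), (0.16, np.float64(-0.1241)), (0.155, np.float64(-0.1213)), (0.15, np.float64(-0.1185))]
[ 0.00071292 -0.0007902   0.00053532]
```

The door follows and is at about 0.6 rad, so I'll continue along the arc.

Call:
play_rows([
  [0, [8.3, 0, 3.3], [0, 0.03, 0]],
  [0, [8, 0, 4], [0, 0.03, 0]],
  [0, [7.6, 0, 4.6], [0, 0.03, 0]],
  [0, [7.2, 0, 5.2], [0, 0.03, 0]],
  [0, [6.7, 0, 5.7], [0, 0.03, 0]],
  [0, [6.2, 0, 6.3], [0, 0.03, 0]],
  [0, [5.6, 0, 6.7], [0, 0.03, 0]],
  [0, [4.8, 0, 7.1], [0, 0.02, 0]],
  [0, [0, 0, 0], [0, 0, 0]],
])

```text
t: 26.0
ee_pos: [0.4781, 0.0737, 0.1026]
eef_rot: [-0.001, -0.045, 0.999, -0.0]
wrist_force: [1.3, 0.2, 0.6]
opening: 0.006
finger_force: 0.0
```

Call:
play_rows([
  [0, [3.7, 0, 7.2], [0, 0, 0]],
  [0, [3.2, 0, 7.4], [0, 0, 0]],
  [0, [2.8, 0, 7.6], [0, 0, 0]],
  [0, [2.3, 0, 7.8], [0, 0, 0]],
  [0, [1.9, 0, 7.9], [0, 0, 0]],
  [0, [0, 0, 0], [0, 0, 0]],
])

```text
t: 26.75
ee_pos: [0.4643, 0.0725, 0.0649]
eef_rot: [-0.001, -0.045, 0.999, -0.0]
wrist_force: [-0.4, -0.5, 0.3]
opening: 0.006
finger_force: 0.0
```

Call:
play_rows([
  [0, [1.4, 0, 8], [0, 0, 0]],
  [0, [0.9, 0, 8], [0, 0, 0]],
  [0, [0.4, 0, 7], [0, 0, 0]],
  [0, [0, 0, 0], [0, 0, 0]],
])

```text
t: 27.25
ee_pos: [0.4618, 0.0723, 0.0419]
eef_rot: [-0.001, -0.045, 0.999, -0.0]
wrist_force: [0.2, -0.2, -0.3]
opening: 0.006
finger_force: 0.0
```

Call:
play_rows([
  [0, [0, 0, 2], [0, 0, 0]],
  [0, [0, 0, 0], [0, 0, 0]],
])

```text
t: 27.5
ee_pos: [0.4625, 0.0725, 0.0407]
eef_rot: [0.0, -0.045, 0.999, 0.0]
wrist_force: [-0.3, -0.1, 0.6]
opening: 0.007
finger_force: 0.0
```

Call:
play_rows([
  [0, [0, 0, 2], [0, 0, 0]],
  [0, [0, 0, 0], [0, 0, 0]],
])

```text
t: 27.75
ee_pos: [0.4628, 0.0726, 0.0397]
eef_rot: [0.0, -0.045, 0.999, 0.0]
wrist_force: [-2.4, -0.1, 7.5]
opening: 0.007
finger_force: 3.5
```

Call:
play_rows([
  [0, [0, 0, 2], [0, 0, 0]],
  [0, [0, 0, 1], [0, 0, 0]],
  [0, [0, 0, 0], [0, 0, 0]],
])

```text
t: 28.12
ee_pos: [0.4629, 0.0727, 0.0395]
eef_rot: [-0.0, -0.045, 0.999, 0.001]
wrist_force: [-10.7, -1.9, 29.7]
opening: 0.004
finger_force: 14.9
```

Call:
play_rows([
  [0, [0, 0, -6], [0, 0, 0]],
  [0, [0, 0, -30], [0, 0, 0]],
  [0, [0, 0, -50], [0, 0, 0]],
  [0, [0, 0, -50], [0, 0, 0]],
  [0, [0, 0, -50], [0, 0, 0]],
  [0, [0, 0, 0], [0, 0, 0]],
  [0, [0, 0, 0], [0, 0, 0]],
])

```text
t: 29.0
ee_pos: [0.4621, 0.0724, 0.2211]
eef_rot: [-0.0, -0.045, 0.999, 0.0]
wrist_force: [-0.0, -0.7, -0.4]
opening: 0.006
finger_force: 0.0
```

```bash
python3 - <<'E'
from h import *
import cv2
s=st(); a=cams.get_image("side"); b=cams.get_image("top")
cv2.imwrite("pics/end.png",np.hstack([cv2.resize(a[130:430,150:550],(400,300)),b[120:420,180:580]])[:,:,::-1])
for n in("tape","notebook","pencil_pot","glue","mug","reader","stapler","door_handle","latch_unit"):
    for p,sc in pl(n,"top"): print(n,p.round(1),round(sc,2))
E
```

```text
t 29.0 pos [0.4621 0.0724 0.2211] q [-2.00e-04 -4.51e-02  9.99e-01  0.00e+00] F [-0.04 -0.66 -0.37] open 0.006
tape [370.1 173.1] 0.64
notebook [297.4 180.9] 0.97
pencil_pot [249.1 318.7] 0.58
glue [229.4 281. ] 0.77
mug [435.9 241.2] 0.81
reader [235.8 234.2] 0.81
stapler [439.3 287.5] 0.58
latch_unit [345.2 281.3] 0.57
```

View pics/end.png

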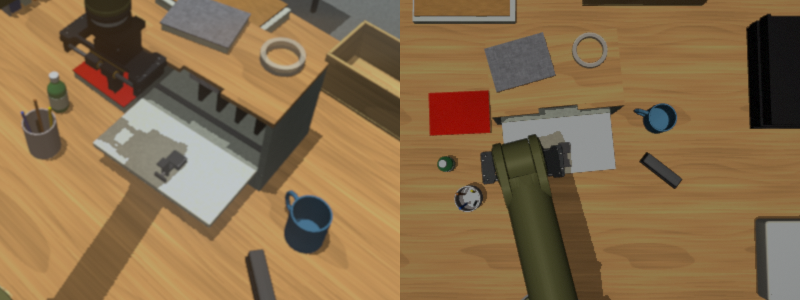

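The final picture shows the door lying level, the latch whole at about (172,163) in the side half, and every bystander in its place. The arm is clear and touching nothing, so I'm handing in.

```bash
python3 -c "
from workcell import r
print(r.job_done())"
```

```text
the job is handed in; nothing more can be done
None
```

The door is open to its stop and lies level. It was drawn to the catch first, the hook was held down at about 8 N until the door was past the catch, nothing else was moved, and the job is handed in at 29 s.

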